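Set the stirrer's blank speed knob by its clicks

ROBOT

A 6-joint arm with a two-finger parallel gripper is mounted at the origin on the work surface. World frame = base frame: x ahead of the robot, y to its left, z up, the work surface at z = 0. Lengths are in m, angles in rad, forces in N, time in s.
With the tool pointing down it reaches from about 0.275 to 0.975 m from the base axis. Payload 8.4 kg.
Tool frame: the origin (TCP) lies on the centre line of the jaws, within the pads' length; the fingertips stand 19 mm ahead of it and the grasp point (between the pads) is the TCP (manip.tip_reach is the distance from the TCP to the fingertips, in m); z points along the fingers, y is the line along which they close (so a half turn about z gives the same grasp; the last joint's range is limited). The gripper opens to 92 mm and grips with 3 to 60 N. Pads are 20 mm wide; open, the fingers measure 128 mm over their backs; the gripper's body (75 mm by 189 mm) begins 69 mm behind the grasp point.
Start: joints at [-1.179, 0.353, 1.633, -0, 1.155, -0.002], TCP at [0.24, -0.577, 0.195] pointing down, gripper open.
Joint ranges: [-2.63, 2.63], [-0.92, 2.1], [0.06, 2.66], [-1.3, 4.44], [0, 2.69], [-3.02, 3.02]. Speed limits (rad/s): [2.22, 2.22, 2.79, 3.14, 3.14, 3.14].

INTERFACE

Orientations are given as a unit quaternion [w, x, y, z].
In Python, from workcell import manip gives the robot as it stands.
- The arm moves only by the tool drive_tool, never from a script. Its arguments are lists of equal length, an entry for each row: "delta_pos": the shift along the world's x, y, z in m, a list of three; "dr": the turn, a rotation vector about the world's x, y, z in degrees, a list of three. A call has 1 to 12 rows; each row shifts and turns the commanded pose from where the row before left it; what a row does not reach is not made up. A row lasts 1/12 s, in which the tool goes at most 41.7 mm and 7.16 degrees, less where a joint would pass 70% of its speed; a pose out of reach is approached as far as the arm can. A call with a gripper value outside its range is refused whole. "claw" is the gripper's target within -1 to 1 (fully open at 1, half-way at 0, shut at -1), set as the call begins (left out, the last holds). The fingers move at their own pace and stop on an object; "force" is the grip in N (left out, the last holds). Time passes only in rows, so rows that do not move let the fingers close. It gives the time, the measured TCP pose, the force, the opening and the grip force at its end, in the units of the state.
- manip.observe(): the state, without advancing time (a new reading comes with each control period).
- manip.camera(name): name is "side" or "top" or "wrist"; returns (picture, depth): 420x560x3 uint8, red, green, blue; 420x560 float32, m along the optical axis (not along the pixel's ray), 0 where there is no reading.
- manip.calibration(name): a dict with "fx", "fy", "cx", "cy" (pixels), "world_to_cam" (4x4, takes a point from world to camera coordinates). Camera axes: x right, y up, looking along -z (the intrinsics and any distortion apply to the point x, -y, -z); pixel columns grow to the right and rows downward; lengths in m; the calibration is good to about 2 mm. A picture is of the moment at which its call begins: read the wrist's pose just before it. calibration takes no time and is no camera call; for the wrist camera it gives the pose at the moment of the call.
- manip.hand_in(): hands the job in; it is judged then, once.
The state is a dict: "clock": time; "qpos": joint angles; "dq": joint speeds; "joint_torque": joint torques, N m; "tcp_pos": TCP position; "tcp_rot": TCP orientation; "force": force on the tool from outside, world axes, zero at the start; "torque": the same for the moment, N m; "width": finger opening in m; "gripper_force": force on a finger pad.
Only numpy, scipy, OpenCV 4.12 (cv2) and the standard library are available. Lean on these libraries where they do the work, as an engineer would, in place of code of your own. Each camera call takes 0.05 s, during which the arm holds its last target. There are 200 camera calls.

TASK

Two identical stirrers stand on the lab bench; set the one that carries the amber jar with the yellow cap to its second speed. Its knob is blank and nobody knows where it was left, so first turn it fully anticlockwise (seen from above) to its end stop, hold it there a moment, then turn it clockwise by exactly two clicks and let go. Leave the jar standing where it is on its plate and do not turn the other stirrer's knob.

Things in the scene. Friction and masses are not known exactly. Their poses are not given: they have to be found in the camera images.
- selector (a joint): Blank black knob on the stirrer that carries the jar: angle in rad, 0 at the anticlockwise end stop, growing clockwise seen from above to 1.571 at the far stop. Sprung clicks every 30 degrees: rests at 0, 0.524 (1st click), 1.047 (2nd), 1.571 (3rd) and springs to the nearest when let go. Turns with about 0.06 N m. Starts anywhere above 0.35.
- selector_grip (a point): Grip point on that knob's vertical axis; x along its upright bar, y across it, z up; turns with it. Bar 46 mm long, 16 mm thick, top 14 mm above. 25 mm below: round grey skirt, 48 mm wide. 36 mm below: top of the fixed white stirrer (215 x 150 x 65 mm). Its blue 128 mm plate: centre 110 mm beyond the knob. At 0 the bar lies 45 degrees anticlockwise of the knob-to-plate line, at 1.571 45 clockwise.
- jar_mid (a point): Middle (half-way up) of the loose amber glass jar with a yellow cap, 62 mm across and 62 mm high, standing on the plate of the stirrer to be set. Axes: z up when it stands.
- spare_end (a point): Top of one end of the bar of the knob on the other, identical stirrer, which carries a clear open beaker; 21 mm from that knob's turning axis. Not to be moved.
Mind the look-alikes: they are no part of the job. Of the things shaped like the part that bears jar_mid, the amber glass one is meant.

How it is judged:
By the outcome, as a careful person would: the job done as asked, in the order asked, and still so for the second after the job is handed in, with the robot touching nothing.
It also fails if it takes over 40 s, if anything falls off the work surface, if the arm or the gripper's body presses on something with over 40 N, if the wrist force passes 120 N, or if a joint passes its speed limit or range.

## Working session

There is one attempt and no reset: what is moved stays moved. The work goes in short steps, Python scripts to look and compute and a tool call to move; the robot and the scene stay as the last step left them, time stands still between calls to the robot, and variables do not carry over. Pictures are saved under pics/ and viewed, at most 10 in all, crops included, and the job is handed in when it is done.

Besides the shell and the picture viewer there is one more tool, called after "Request:" as name(argument=value, ...), one argument or row to a line, values as JSON. drive_tool: Moves the arm, as the interface text tells. Its arguments: {"type":"object","properties":{"delta_pos":{"type":"array"},"dr":{"type":"array"},"claw":{"type":"number"},"force":{"type":"number"}},"required":["delta_pos","dr"]}

```bash
mkdir -p pics
cat > h.py <<'E'
import numpy as np, cv2
from workcell import manip
def snap(n,f):
    c=manip.calibration(n); p,d=manip.camera(n)
    cv2.imwrite(f'pics/{f}.png',p[:,:,::-1]); np.savez(f'pics/{f}.npz',p=p,d=d,M=c['world_to_cam'],k=[c['fx'],c['fy'],c['cx'],c['cy']])
    return p,d,c
def cloud(f):
    z=np.load(f'pics/{f}.npz'); d=z['d']; fx,fy,cx,cy=z['k']
    v,u=np.mgrid[:d.shape[0],:d.shape[1]]
    P=np.stack([(u-cx)/fx*d,-(v-cy)/fy*d,-d,np.ones_like(d)],-1)
    W=P@np.linalg.inv(z['M']).T
    return z['p'],d,W[...,:3]
E
python3 - <<'E'
from h import *
print(manip.calibration('top').keys())
for n in ('top','side'): snap(n,n+'0')
E
```

```text
dict_keys(['fx', 'fy', 'cx', 'cy', 'world_to_cam'])
```

View pics/top0.png

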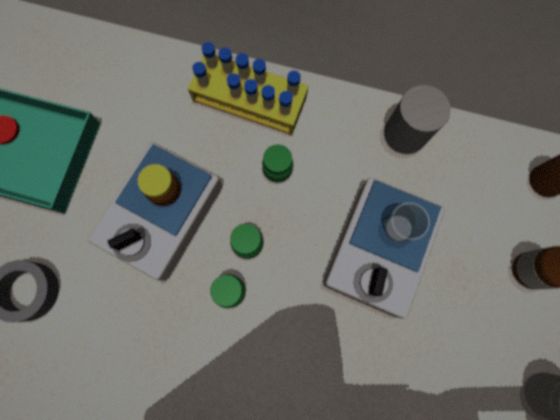

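View pics/side0.png

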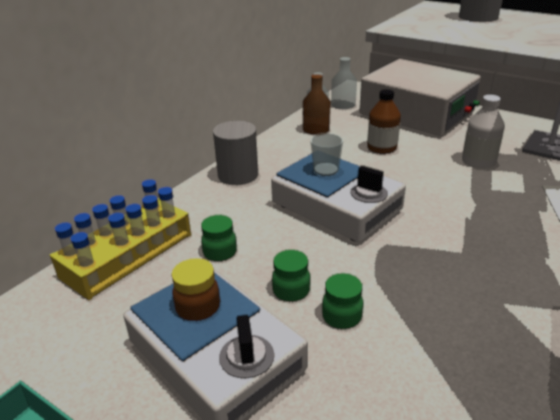

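Top view: the amber jar with yellow cap is at (157,183), and its stirrer's knob is at (125,239). The look-alikes are the spare knob at (377,281), with a clear beaker at (406,222), and green jars at (278,160), (246,240) and (227,291). I choose the knob at (125,239). Next I'll measure it and check it in a close crop.

```bash
cat > m.py <<'E'
from h import *
import sys
def rep(f,roi):
    p,d,W=cloud(f); u0,u1,v0,v1=roi
    R=np.zeros(d.shape,bool); R[v0:v1,u0:u1]=1; R&=d>0
    z=W[...,2]; s=p.sum(2).astype(int)
    blk=R&(s<120)&(z>.085)&(z<.13)
    top=blk&(z>np.percentile(z[blk],90)-.006)
    for n,m in (('black',blk),('top',top)):
        q=W[m]; (c,sz,a)=cv2.minAreaRect((q[:,:2]*1000).astype(np.float32))
        e,V=np.linalg.eigh(np.cov(q[:,:2].T)); ax=V[:,1]
        print(n,m.sum(),'c',np.round(c,1),np.round(sz,1),'mean',q.mean(0).round(4),'zmax',np.percentile(q[:,2],95).round(4),'axis deg',np.degrees(np.arctan2(ax[1],ax[0])).round(1))
    return p,d,W,R
E
python3 - <<'E'
from m import *
p,d,W,R=rep('top0',(95,160,215,265))
z=W[...,2];pi=p.astype(int)
def sh(n,m):
    q=W[m]; c,sz,a=cv2.minAreaRect((q[:,:2]*1000).astype(np.float32)); print(n,m.sum(),np.round(c,1),np.round(sz,1),round(a,1),'z',np.median(q[:,2]).round(4))
R2=np.zeros(d.shape,bool);R2[140:290,80:225]=1
sh('blue',R2&(pi[...,2]>pi[...,0]+30)&(abs(z-.068)<.012))
sh('white',R2&(abs(z-.065)<.006))
sh('cap',R2&(pi[...,0]>pi[...,2]+80)&(pi[...,1]>120)&(z>.1))
R3=np.zeros(d.shape,bool);R3[258:300,350:400]=1
sh('spare',R3&(p.sum(2)<120)&(z>.085))
c=cv2.resize(p[130:290,80:230],None,fx=3.5,fy=3.5,interpolation=cv2.INTER_CUBIC);cv2.imwrite('pics/crop0.png',c[:,:,::-1])
print(manip.observe()['tcp_rot'])
E
```

```text
black 368 c [500.2 247.8] [15.4 43.3] mean [0.5001 0.2452 0.1087] zmax 0.1163 axis deg 135.7
top 234 c [500.2 248.3] [14.5 42.9] mean [0.4999 0.2475 0.1146] zmax 0.1165 axis deg 133.8
blue 3120 [607.4 225.2] [125.7 124.3] 76.9 z 0.0732
white 4301 [557.9 181. ] [257.2 214.9] 77.1 z 0.065
cap 711 [543.5 110.3] [303.   49.2] 61.4 z 0.1353
spare 344 [ 501.4 -108.5] [ 40.5 186.9] 34.1 z 0.1145
[-5.77566019e-04  9.80678954e-01  1.95623216e-01 -1.12589708e-04]
```

View pics/crop0.png

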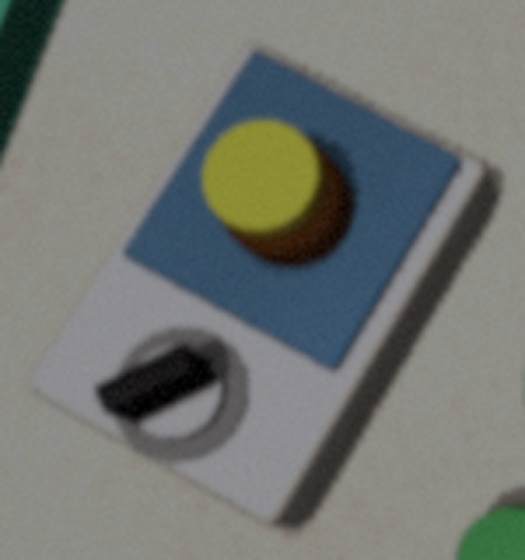

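The crop confirms the choice: amber jar with yellow cap on the plate, and the black bar on this stirrer's skirt. The numbers agree with the description: bar about 43x15 mm with its top at 0.1155, plate 125 mm wide, 110 mm from knob to plate. The bar lies at about 134° in world axes and the knob-to-plate line at about -13°. I'll move above it now.

Request:
drive_tool(
  delta_pos=[
    [0.005,0.01,0.03],
    [0.01,0.03,0.025],
    [0.011,0.034,0.02],
    [0.011,0.035,0.02],
    [0.011,0.036,0.01],
    [0.011,0.036,0],
    [0.011,0.036,0],
    [0.011,0.036,0],
    [0.011,0.036,0],
    [0.011,0.036,0],
    [0.011,0.036,0],
    [0.011,0.036,0],
  ],
  dr=[
    [0,0,4.5],
    [0,0,4.5],
    [0,0,4.5],
    [0,0,4.5],
    [0,0,4.5],
    [0,0,4.5],
    [0,0,4.5],
    [0,0,4.5],
    [0,0,4.5],
    [0,0,4.5],
    [0,0,4.5],
    [0,0,4.5],
  ],
  claw=0.2,
)

```text
clock: 1.1
tcp_pos: [0.3646, -0.1785, 0.2996]
tcp_rot: [0.0, 0.784, 0.621, 0.0]
force: [-0.5, 0.1, 0.1]
width: 0.0555
gripper_force: 0.0
```

Request:
drive_tool(
  delta_pos=[
    [0.011,0.036,0],
    [0.011,0.036,0],
    [0.011,0.036,0],
    [0.011,0.036,0],
    [0.011,0.036,0],
    [0.011,0.036,0],
    [0.011,0.036,0],
    [0.011,0.036,0],
    [0.011,0.036,0],
    [0.011,0.036,0],
    [0.011,0.036,0],
    [0.005,0.02,0],
  ],
  dr=[
    [0,0,4.7],
    [0,0,4.7],
    [0,0,4.7],
    [0,0,4.7],
    [0,0,4.7],
    [0,0,4.7],
    [0,0,4.7],
    [0,0,4.7],
    [0,0,4.7],
    [0,0,4.7],
    [0,0,4.7],
    [0,0,4.7],
  ],
)

```text
clock: 2.1
tcp_pos: [0.4913, 0.2392, 0.2992]
tcp_rot: [-0.0, 0.397, 0.918, 0.0]
force: [-0.6, -1.1, 0.5]
width: 0.0554
gripper_force: 0.0
```

```bash
cat >> h.py <<'E'
def st():
    o=manip.observe(); w,x,y,z=o['tcp_rot']; X=(1-2*(y*y+z*z),2*(x*y+w*z))
    print('t',round(o['clock'],2),'tcp',np.round(o['tcp_pos'],4),'xang',np.degrees(np.arctan2(X[1],X[0])).round(2),'F',np.round(o['force'],1),'T',np.round(o['torque'],2),'w',round(o['width'],4),'gf',np.round(o['gripper_force'],1),'q',np.round(o['qpos'],2))
E
python3 - <<'E'
from m import *
st(); snap('wrist','w1')
E
```

```text
t 2.1 tcp [0.4913 0.2392 0.2992] xang 133.28 F [-0.6 -1.1  0.5] T [ 0.   -0.13 -0.05] w 0.0554 gf 0.0 q [ 0.45  0.14  1.67  0.    1.32 -0.31]
```

View pics/w1.png

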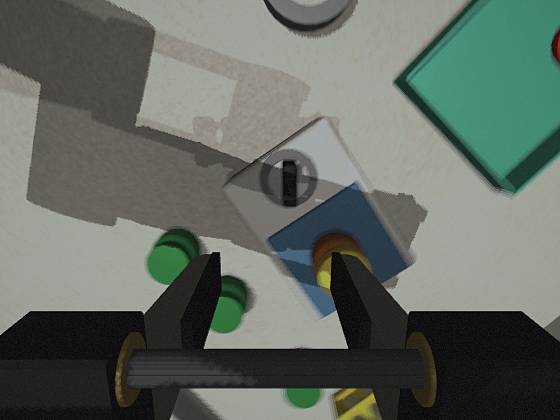

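The wrist view shows the bar at (290,183), parallel to the pads, with the skirt around it and the amber jar at (340,262). I'll measure from this view and save a second-opinion fit.

Run:
```python
from m import *
p,d,W,R=rep('w1',(255,325,140,225))
z=W[...,2];pi=p.astype(int)
def sh(n,m):
    q=W[m]; c,sz,a=cv2.minAreaRect((q[:,:2]*1000).astype(np.float32)); print(n,m.sum(),np.round(c,1),np.round(sz,1),round(a,1),'z',np.median(q[:,2]).round(4))
G=np.zeros(d.shape,bool);G[115:320,220:415]=1
sh('blue',G&(pi[...,2]>pi[...,0]+25)&(abs(z-.072)<.006))
S=R&(abs(z-.076)<.004); sh('skirt',S)
J=np.zeros(d.shape,bool);J[225:320,300:370]=1;J&=(z>.12)&(z<.15)&(d>.1); sh('jar',J)
```

```text
black 532 c [498.5 250.7] [13.4 43.2] mean [0.4979 0.2519 0.1134] zmax 0.1158 axis deg 134.3
top 498 c [498.6 250.8] [13.3 43.2] mean [0.4989 0.251  0.1146] zmax 0.1158 axis deg 134.2
blue 6073 [606.4 226.8] [123.6 127.1] 77.3 z 0.0728
skirt 1076 [519.8 243.1] [47.4 90.6] 73.2 z 0.0753
jar 676 [593.6 221. ] [35.9 53.7] 3.7 z 0.1344
```

Request:
drive_tool(
  delta_pos=[
    [0.004,0.0055,-0.02],
    [0.004,0.0055,-0.03],
    [0,0,-0.035],
    [0,0,-0.035],
    [0,0,-0.03],
    [0,0,-0.025],
    [0,0,-0.015],
    [0,0,-0.007],
    [0,0,0],
  ],
  dr=[
    [0,0,0.5],
    [0,0,0.5],
    [0,0,0],
    [0,0,0],
    [0,0,0],
    [0,0,0],
    [0,0,0],
    [0,0,0],
    [0,0,0],
  ],
)

```text
clock: 2.9
tcp_pos: [0.4976, 0.246, 0.1011]
tcp_rot: [-0.001, 0.391, 0.92, -0.001]
force: [-0.2, -0.6, -0.5]
width: 0.0551
gripper_force: 0.0
```

```bash
python3 -c "
from h import *
st(); snap('wrist','w2')"
```

```text
t 2.9 tcp [0.4976 0.246  0.1011] xang 133.94 F [-0.2 -0.6 -0.5] T [ 0.01 -0.11  0.03] w 0.0551 gf 0.0 q [ 0.46  0.36  1.86 -0.    0.92 -0.31]
```

View pics/w2.png

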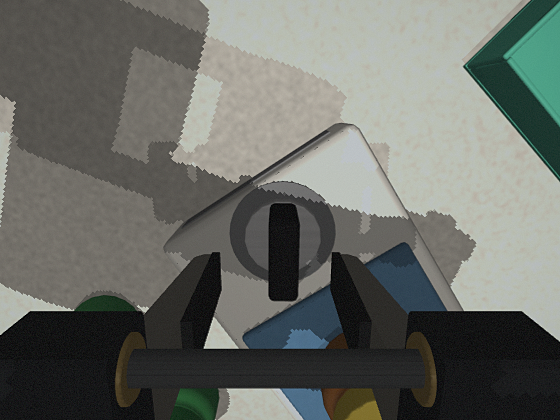

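The bar is at (284,252), between the fingertips (about 213 and 338) and running straight between them. I'll measure the remaining offset.

Run:
```python
from m import *
p,d,W,R=rep('w2',(262,306,195,306))
z=W[...,2];pi=p.astype(int)
z_=np.load('pics/w2.npz');o=manip.observe();q=z_['M']@np.r_[o['tcp_pos'],1];fx,fy,cx,cy=z_['k'];print('tcp px',cx+fx*q[0]/-q[2],cy+fy*-q[1]/-q[2])
m=np.zeros(d.shape,bool);m[175:290,225:340]=1
m&=(abs(z-.076)<.0025)
q=W[m][:,:2]
# skirt outer edge: fit circle by known radius via least squares on farthest white-step boundary
h=cv2.convexHull((q*1e4).astype(np.int32)).reshape(-1,2)/1e4
from scipy.optimize import least_squares
r=least_squares(lambda c:np.hypot(*(h-c).T)-.024,[.499,.25],loss='soft_l1',f_scale=.001);print('skirt',m.sum(),r.x,np.round(r.fun[:12]*1e3,1))
```

```text
black 2766 c [498.9 250.1] [15.9 45.5] mean [0.4962 0.2527 0.1125] zmax 0.1156 axis deg 133.7
top 2457 c [498.9 250.1] [15.8 45.5] mean [0.4978 0.2511 0.1144] zmax 0.1157 axis deg 133.6
tcp px 277.8428062015851 256.9028195938939
skirt 2267 [0.49915712 0.24953888] [-0.7 -0.2 -0.6 -0.4 -0.3 -0.4 -0.5 -0.4 -0.2 -0.3 -0.2 -0.2]
```

Request:
drive_tool(
  delta_pos=[
    [0.001,0.004,0],
    [0,0,0],
    [0,0,0],
  ],
  dr=[
    [0,0,0],
    [0,0,0],
    [0,0,0],
  ],
)

```text
clock: 3.2
tcp_pos: [0.5007, 0.2514, 0.104]
tcp_rot: [0.001, 0.391, 0.92, 0.001]
force: [-0.7, -0.2, 0.3]
width: 0.0552
gripper_force: 0.0
```

```bash
python3 -c "
from h import *
st()"
```

```text
t 3.2 tcp [0.5007 0.2514 0.104 ] xang 133.97 F [-0.7 -0.2  0.3] T [ 0.02 -0.12 -0.01] w 0.0552 gf 0.0 q [ 0.46  0.36  1.86  0.    0.93 -0.3 ]
```

```bash
python3 -c "
from h import *
a=[]
for i in range(8):
    manip.camera('top'); o=manip.observe(); a.append(np.r_[o['tcp_pos'],o['qpos']])
a=np.array(a);print(a.mean(0).round(4),a.std(0).round(4))"
```

```text
[ 0.5     0.2509  0.1032  0.4624  0.358   1.8571 -0.      0.9257 -0.305 ] [0.0002 0.0002 0.0003 0.0001 0.0004 0.0003 0.     0.0001 0.    ]
```

Request:
drive_tool(
  delta_pos=[
    [-0.001,-0.001,-0.0015],
    [0,0,0],
    [0,0,0],
    [0,0,0],
    [0,0,0],
    [0,0,0],
    [0,0,0],
    [0,0,0],
  ],
  dr=[
    [0,0,0],
    [0,0,0],
    [0,0,0],
    [0,0,0],
    [0,0,0],
    [0,0,0],
    [0,0,0],
    [0,0,0],
  ],
  claw=-1,
  force=25,
)

```text
clock: 4.27
tcp_pos: [0.4988, 0.2498, 0.1012]
tcp_rot: [0.0, 0.391, 0.92, 0.0]
force: [-0.8, 0.3, -0.3]
width: 0.004
gripper_force: 0.0
```

```bash
python3 -c "
from h import *
st()"
```

```text
t 4.27 tcp [0.4988 0.2498 0.1012] xang 133.96 F [-0.8  0.3 -0.3] T [ 0.01 -0.12 -0.04] w 0.004 gf 0.0 q [ 0.46  0.36  1.86 -0.    0.92 -0.31]
```

The width of 4 mm means the bar is not between the pads, so I'll look.

```bash
python3 -c "
from h import *
p,d,c=snap('wrist','w3'); snap('side','s3');st()
a=p[120:420,130:430]; b=np.load('pics/s3.npz')['p'][200:420,90:390]
a=cv2.resize(a,(400,400)); b=cv2.resize(b,(400,293)); b=np.vstack([b,np.zeros((107,400,3),np.uint8)])
cv2.imwrite('pics/c3.png',np.hstack([a,b])[:,:,::-1])"
```

```text
t 4.37 tcp [0.4988 0.2498 0.1012] xang 133.96 F [-0.3 -0.4 -0.1] T [-0.02 -0.16  0.03] w 0.0004 gf 0.0 q [ 0.46  0.36  1.86  0.    0.92 -0.31]
```

View pics/c3.png

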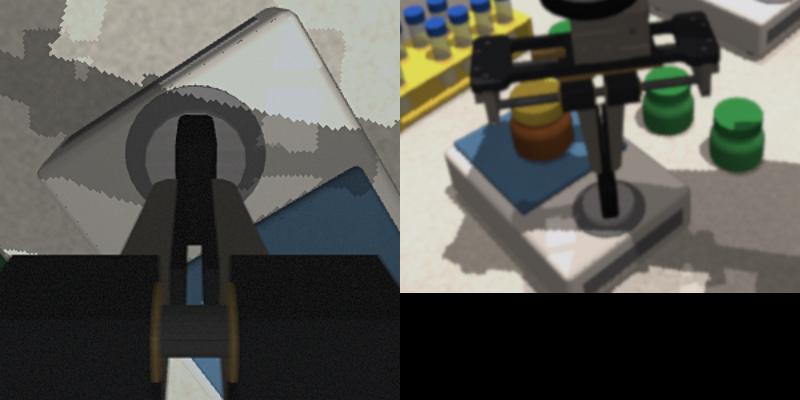

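At t=4.27 the picture shows the bar, at crop (197,180), held between the fingers with a gap of about 30 px, or 15 mm. So the jaws do look closed on the bar, and the reported width contradicts the picture. I'll test with a small turn and check the bar's angle with the camera.

Request:
drive_tool(
  delta_pos=[
    [0,0,0],
    [0,0,0],
    [0,0,0],
    [0,0,0],
    [0,0,0],
  ],
  dr=[
    [0,0,4],
    [0,0,4],
    [0,0,4],
    [0,0,4],
    [0,0,0],
  ],
)

```text
clock: 4.78
tcp_pos: [0.4988, 0.2497, 0.1012]
tcp_rot: [0.0, 0.258, 0.966, -0.0]
force: [0.7, -0.4, -1.1]
width: 0.0005
gripper_force: 0.0
```

Run:
```python
from m import *
st(); p,d,c=snap('wrist','w4'); st()
a=p[180:330,180:380]; b=np.load('pics/w3.npz')['p'][180:330,180:380]
cv2.imwrite('pics/c4.png',cv2.resize(np.hstack([b,a]),(800,300))[:,:,::-1])
for f in('w3','w4'): rep(f,(255,310,190,252))
```

```text
t 4.78 tcp [0.4988 0.2497 0.1012] xang 150.14 F [ 0.7 -0.4 -1.1] T [-0.   -0.16 -0.02] w 0.0005 gf 0.0 q [ 0.46  0.36  1.86 -0.    0.92 -0.59]
t 4.83 tcp [0.4988 0.2498 0.1013] xang 149.9 F [ 0.4  0.1 -0.3] T [ 0.04 -0.13 -0.03] w 0.0009 gf 0.0 q [ 0.46  0.36  1.86 -0.    0.92 -0.58]
black 1253 c [488.5 260.7] [15.9 15.9] mean [0.4869 0.2624 0.1098] zmax 0.1155 axis deg 134.1
top 924 c [488.7 260.8] [15.4 15.9] mean [0.4881 0.2612 0.1142] zmax 0.1156 axis deg 131.1
black 1348 c [492.9 256.2] [16.3 28.6] mean [0.4863 0.2608 0.1089] zmax 0.1154 axis deg 104.2
top 928 c [489.7 259.5] [16.2 19. ] mean [0.4875 0.2606 0.114 ] zmax 0.1156 axis deg 91.1
```

View pics/c4.png

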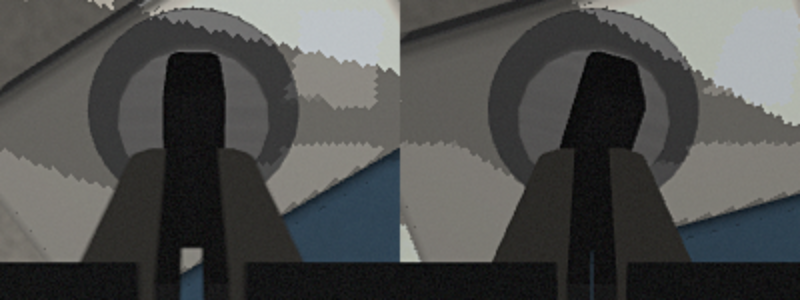

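Run:
```python
from m import *
print('tip_reach',manip.tip_reach)
o=manip.observe();t=o['tcp_pos']
for f in('w2','w3','w4'):
    p,d,W=cloud(f);Z=np.load(f'pics/{f}.npz');fx,fy,cx,cy=Z['k']
    for dz in(.03,0,-.019):
        q=Z['M']@np.r_[t+[0,0,dz],1];print(f,dz,np.round([cx-fx*q[0]/q[2],cy+fy*q[1]/q[2],-q[2]],3))
p,d,W=cloud('w4')
for v in range(215,330,8): print(v,[(u,W[v,u].round(3).tolist()) for u in(262,278,290)])
```

```text
tip_reach 0.019
w2 0.03 [2.83395e+02 2.75508e+02 1.73000e-01]
w2 0 [2.82480e+02 2.52402e+02 2.02000e-01]
w2 -0.019 [2.82024e+02 2.40898e+02 2.21000e-01]
w3 0.03 [2.76217e+02 2.79113e+02 1.74000e-01]
w3 0 [2.76155e+02 2.55520e+02 2.03000e-01]
w3 -0.019 [2.76124e+02 2.43764e+02 2.21000e-01]
w4 0.03 [2.76470e+02 2.79432e+02 1.74000e-01]
w4 0 [2.76386e+02 2.55810e+02 2.03000e-01]
w4 -0.019 [2.76344e+02 2.44040e+02 2.21000e-01]
215 [(262, [0.48, 0.25, 0.075]), (278, [0.479, 0.262, 0.1]), (290, [0.484, 0.267, 0.095])]
223 [(262, [0.485, 0.248, 0.075]), (278, [0.48, 0.261, 0.112]), (290, [0.484, 0.266, 0.109])]
231 [(262, [0.489, 0.245, 0.076]), (278, [0.483, 0.26, 0.115]), (290, [0.486, 0.265, 0.113])]
239 [(262, [0.493, 0.243, 0.076]), (278, [0.486, 0.258, 0.115]), (290, [0.49, 0.263, 0.114])]
247 [(262, [0.495, 0.242, 0.085]), (278, [0.49, 0.256, 0.115]), (290, [0.493, 0.261, 0.115])]
255 [(262, [0.488, 0.248, 0.123]), (278, [0.491, 0.255, 0.124]), (290, [0.495, 0.26, 0.121])]
263 [(262, [0.488, 0.248, 0.132]), (278, [0.491, 0.255, 0.135]), (290, [0.494, 0.26, 0.134])]
271 [(262, [0.488, 0.249, 0.142]), (278, [0.491, 0.255, 0.144]), (290, [0.493, 0.26, 0.144])]
279 [(262, [0.487, 0.249, 0.151]), (278, [0.491, 0.255, 0.151]), (290, [0.493, 0.259, 0.151])]
287 [(262, [0.488, 0.25, 0.158]), (278, [0.491, 0.255, 0.159]), (290, [0.493, 0.259, 0.159])]
295 [(262, [0.487, 0.25, 0.167]), (278, [0.491, 0.255, 0.165]), (290, [0.493, 0.259, 0.166])]
303 [(262, [0.487, 0.251, 0.173]), (278, [0.491, 0.255, 0.171]), (290, [0.492, 0.259, 0.173])]
311 [(262, [0.487, 0.251, 0.178]), (278, [0.491, 0.255, 0.177]), (290, [0.492, 0.259, 0.179])]
319 [(262, [0.487, 0.251, 0.184]), (278, [0.491, 0.255, 0.182]), (290, [0.491, 0.259, 0.184])]
327 [(262, [0.487, 0.251, 0.188]), (278, [0.492, 0.254, 0.184]), (290, [0.492, 0.259, 0.188])]
```

Run:
```python
from m import *
p,d,W=cloud('w2')
for v in range(244,276,3): print(v,[(u,W[v,u].round(3).tolist()) for u in(205,212,217,336,342)])
snap('side','s4');p,d,W=cloud('s4')
m=(np.hypot(W[...,0]-.499,W[...,1]-.25)<.028)&(d>0)
s=p.sum(2)
for a in np.arange(.07,.2,.006):
    k=m&(abs(W[...,2]-a)<.003); q=W[k]; print(a.round(3),k.sum(),q.mean(0).round(3) if k.sum() else '',q[:,:2].std(0).round(4) if k.sum() else '',p[k].mean(0).round() if k.sum() else '')
```

```text
244 [(205, [0.469, 0.209, 0.066]), (212, [0.472, 0.212, 0.064]), (217, [0.474, 0.214, 0.064]), (336, [0.53, 0.268, 0.065]), (342, [0.533, 0.271, 0.065])]
247 [(205, [0.47, 0.208, 0.066]), (212, [0.473, 0.211, 0.065]), (217, [0.476, 0.213, 0.065]), (336, [0.531, 0.267, 0.065]), (342, [0.534, 0.27, 0.065])]
250 [(205, [0.471, 0.206, 0.066]), (212, [0.475, 0.209, 0.064]), (217, [0.477, 0.211, 0.065]), (336, [0.533, 0.266, 0.065]), (342, [0.536, 0.268, 0.065])]
253 [(205, [0.473, 0.204, 0.065]), (212, [0.468, 0.231, 0.123]), (217, [0.47, 0.233, 0.122]), (336, [0.512, 0.273, 0.122]), (342, [0.537, 0.267, 0.065])]
256 [(205, [0.467, 0.228, 0.124]), (212, [0.469, 0.231, 0.126]), (217, [0.47, 0.233, 0.127]), (336, [0.512, 0.273, 0.125]), (342, [0.515, 0.274, 0.123])]
259 [(205, [0.467, 0.229, 0.128]), (212, [0.469, 0.232, 0.129]), (217, [0.471, 0.234, 0.13]), (336, [0.511, 0.272, 0.13]), (342, [0.513, 0.274, 0.129])]
262 [(205, [0.468, 0.229, 0.131]), (212, [0.47, 0.233, 0.134]), (217, [0.472, 0.232, 0.129]), (336, [0.511, 0.272, 0.133]), (342, [0.512, 0.274, 0.134])]
265 [(205, [0.468, 0.23
[... 1193 characters left out ...]
2 0.255 0.13 ] [0.0053 0.0064] [42. 39. 36.]
0.136 97 [0.492 0.256 0.136] [0.0061 0.0068] [42. 40. 37.]
0.142 100 [0.492 0.256 0.142] [0.0064 0.0073] [42. 40. 38.]
0.148 104 [0.492 0.256 0.148] [0.0067 0.0075] [43. 41. 38.]
0.154 107 [0.491 0.256 0.154] [0.0065 0.0077] [44. 41. 38.]
0.16 116 [0.492 0.256 0.16 ] [0.007  0.0077] [45. 42. 39.]
0.166 123 [0.492 0.257 0.166] [0.0071 0.0084] [46. 43. 40.]
0.172 130 [0.492 0.256 0.172] [0.0072 0.0085] [47. 44. 41.]
0.178 130 [0.491 0.256 0.178] [0.0076 0.009 ] [49. 46. 43.]
0.184 169 [0.492 0.255 0.184] [0.0061 0.0085] [42. 38. 36.]
0.19 116 [0.49  0.256 0.19 ] [0.0061 0.0101] [53. 49. 44.]
0.196 86 [0.489 0.255 0.195] [0.0059 0.0104] [50. 46. 42.]
```

Side and wrist depth agree that the fingertips are really at z≈0.121, above the bar top at 0.1155. That is 39 mm higher than the reported TCP implies, while the lateral position is right. Nothing has been touched. I'll trust the cameras, and check the clearance over the jar before going about 33 mm lower.

Run:
```python
from h import *
for f in('s4','w4'):
    p,d,W=cloud(f); q=W[(d>0)]; 
    r=np.hypot(q[:,0]-.499,q[:,1]-.25); k=(q[:,2]>.142)&(r<.14); q=q[k];r=r[k]
    for a in np.arange(0.01,.13,.01):
        m=(r>a)&(r<a+.01)
        if m.sum()>5: print(f,a.round(2),m.sum(),np.percentile(q[m,2],[1,10,50]).round(3))
```

```text
s4 0.01 1303 [0.143 0.15  0.178]
s4 0.02 2064 [0.189 0.234 0.256]
s4 0.03 10907 [0.218 0.246 0.364]
s4 0.04 3718 [0.22  0.233 0.341]
s4 0.05 653 [0.222 0.226 0.247]
s4 0.06 6432 [0.226 0.253 0.462]
s4 0.07 5027 [0.221 0.253 0.473]
s4 0.08 2131 [0.213 0.227 0.254]
s4 0.09 1310 [0.216 0.239 0.254]
s4 0.1 206 [0.486 0.488 0.493]
s4 0.11 9 [0.495 0.495 0.496]
w4 0.01 3668 [0.143 0.149 0.168]
w4 0.02 8249 [0.219 0.226 0.233]
w4 0.03 19227 [0.214 0.218 0.231]
w4 0.04 7134 [0.215 0.22  0.226]
w4 0.05 4268 [0.221 0.223 0.226]
w4 0.06 1431 [0.221 0.222 0.225]
```

Request:
drive_tool(
  delta_pos=[
    [0,0,0.01],
    [0,0,0],
    [0,0,0],
    [0,0,0],
    [0,0,0],
    [0,0,0],
    [0,0,0],
    [0,0,0],
  ],
  dr=[
    [0,0,-4],
    [0,0,-4],
    [0,0,-4],
    [0,0,-4],
    [0,0,0],
    [0,0,0],
    [0,0,0],
    [0,0,0],
  ],
  claw=0.1,
)

```text
clock: 5.55
tcp_pos: [0.4988, 0.2497, 0.1112]
tcp_rot: [-0.0, 0.391, 0.921, -0.0]
force: [0.1, 0.0, 0.3]
width: 0.0502
gripper_force: 0.0
```

Body bottom will be at about 0.177, above the jar top at 0.135, so it clears. Descending.

Request:
drive_tool(
  delta_pos=[
    [0,0,-0.012],
    [0,0,-0.012],
    [0,0,-0.01],
    [0,0,-0.009],
    [0,0,0],
    [0,0,0],
  ],
  dr=[
    [0,0,0],
    [0,0,0],
    [0,0,0],
    [0,0,0],
    [0,0,0],
    [0,0,0],
  ],
)

```text
clock: 6.05
tcp_pos: [0.4981, 0.2494, 0.0672]
tcp_rot: [-0.001, 0.391, 0.92, -0.001]
force: [-0.4, -0.8, -0.2]
width: 0.0504
gripper_force: 0.0
```

Request:
drive_tool(
  delta_pos=[
    [0,0,0],
    [0,0,0],
    [0,0,0],
    [0,0,0],
    [0,0,0],
    [0,0,0],
    [0,0,0],
    [0,0,0],
  ],
  dr=[
    [0,0,0],
    [0,0,0],
    [0,0,0],
    [0,0,0],
    [0,0,0],
    [0,0,0],
    [0,0,0],
    [0,0,0],
  ],
  claw=-1,
  force=25,
)

```text
clock: 6.72
tcp_pos: [0.4992, 0.25, 0.0685]
tcp_rot: [0.0, 0.391, 0.92, 0.0]
force: [-0.1, 1.7, 1.9]
width: 0.0157
gripper_force: 25.0
```

```bash
python3 -c "
from h import *
st()"
```

```text
t 6.72 tcp [0.4992 0.25   0.0685] xang 133.96 F [-0.1  1.7  1.9] T [ 0.24 -0.24 -0.06] w 0.0157 gf 25.0 q [ 0.46  0.4   1.88  0.    0.85 -0.31]
```

Gripped at 15.7 mm with 25 N. Turning anticlockwise.

Request:
drive_tool(
  delta_pos=[
    [0,0,0],
    [0,0,0],
    [0,0,0],
    [0,0,0],
    [0,0,0],
    [0,0,0],
    [0,0,0],
    [0,0,0],
    [0,0,0],
    [0,0,0],
    [0,0,0],
    [0,0,0],
  ],
  dr=[
    [0,0,3],
    [0,0,6],
    [0,0,6],
    [0,0,6],
    [0,0,6],
    [0,0,6],
    [0,0,6],
    [0,0,6],
    [0,0,6],
    [0,0,6],
    [0,0,6],
    [0,0,6],
  ],
)

```text
clock: 7.72
tcp_pos: [0.4992, 0.2501, 0.0685]
tcp_rot: [0.0, -0.202, 0.979, 0.0]
force: [0.6, 1.2, 1.9]
width: 0.0157
gripper_force: 25.0
```

```bash
python3 -c "
from h import *
st()"
```

```text
t 7.72 tcp [0.4992 0.2501 0.0685] xang -156.74 F [0.6 1.2 1.9] T [ 0.33 -0.28  0.02] w 0.0157 gf 25.0 q [ 0.46  0.4   1.88  0.    0.85 -1.52]
```

Request:
drive_tool(
  delta_pos=[
    [0,0,0],
    [0,0,0],
    [0,0,0],
    [0,0,0],
    [0,0,0],
  ],
  dr=[
    [0,0,3],
    [0,0,3],
    [0,0,2],
    [0,0,0],
    [0,0,0],
  ],
)

```text
clock: 8.13
tcp_pos: [0.4992, 0.2501, 0.0686]
tcp_rot: [0.0, -0.266, 0.964, 0.0]
force: [0.6, 2.2, 3.0]
width: 0.0159
gripper_force: 25.0
```

```bash
python3 -c "
from h import *
st()"
```

```text
t 8.13 tcp [0.4992 0.2501 0.0686] xang -149.1 F [0.6 2.2 3. ] T [ 0.43 -0.28  0.14] w 0.0159 gf 25.0 q [ 0.46  0.4   1.88  0.    0.85 -1.65]
```

Request:
drive_tool(
  delta_pos=[
    [0,0,0],
    [0,0,0],
    [0,0,0],
    [0,0,0],
    [0,0,0],
    [0,0,0],
    [0,0,0],
    [0,0,0],
  ],
  dr=[
    [0,0,2],
    [0,0,2],
    [0,0,1],
    [0,0,0],
    [0,0,0],
    [0,0,0],
    [0,0,0],
    [0,0,0],
  ],
)

```text
clock: 8.8
tcp_pos: [0.4991, 0.2501, 0.0685]
tcp_rot: [0.0, -0.308, 0.951, 0.0]
force: [0.4, 1.6, 6.0]
width: 0.0166
gripper_force: 26.3
```

```bash
python3 -c "
from h import *
st()"
```

```text
t 8.8 tcp [0.4991 0.2501 0.0685] xang -144.14 F [0.4 1.6 6. ] T [ 0.48 -0.31 -0.77] w 0.0166 gf 26.3 q [ 0.46  0.4   1.88  0.    0.85 -1.74]
```

The moment jumped to -0.77 N m and the jaws are being pried open, so this is the end stop at about 31–32°. I held it for about half a second. Now turning clockwise 64° of tool angle, to 60° past the stop.

Request:
drive_tool(
  delta_pos=[
    [0,0,0],
    [0,0,0],
    [0,0,0],
    [0,0,0],
    [0,0,0],
    [0,0,0],
    [0,0,0],
    [0,0,0],
    [0,0,0],
    [0,0,0],
    [0,0,0],
    [0,0,0],
  ],
  dr=[
    [0,0,-3],
    [0,0,-6],
    [0,0,-6],
    [0,0,-6],
    [0,0,-6],
    [0,0,-6],
    [0,0,-6],
    [0,0,-6],
    [0,0,-6],
    [0,0,-6],
    [0,0,-4],
    [0,0,-3],
  ],
)

```text
clock: 9.8
tcp_pos: [0.4992, 0.2501, 0.0685]
tcp_rot: [0.0, 0.244, 0.97, 0.0]
force: [0.9, 3.4, 5.3]
width: 0.016
gripper_force: 25.0
```

Request:
drive_tool(
  delta_pos=[
    [0,0,0],
    [0,0,0],
    [0,0,0],
  ],
  dr=[
    [0,0,0],
    [0,0,0],
    [0,0,0],
  ],
)

```text
clock: 10.05
tcp_pos: [0.4992, 0.2501, 0.0686]
tcp_rot: [0.0, 0.242, 0.97, 0.0]
force: [1.2, 3.1, 5.7]
width: 0.016
gripper_force: 25.0
```

```bash
python3 -c "
from h import *
st()"
```

```text
t 10.05 tcp [0.4992 0.2501 0.0686] xang 151.95 F [1.2 3.1 5.7] T [ 0.55 -0.21  0.04] w 0.016 gf 25.0 q [ 0.46  0.4   1.88 -0.    0.85 -0.62]
```

Request:
drive_tool(
  delta_pos=[
    [0,0,0],
    [0,0,0],
    [0,0,0],
    [0,0,0],
    [0,0,0],
    [0,0,0],
  ],
  dr=[
    [0,0,0],
    [0,0,0],
    [0,0,0],
    [0,0,0],
    [0,0,0],
    [0,0,0],
  ],
  claw=0,
)

```text
clock: 10.55
tcp_pos: [0.4986, 0.2496, 0.068]
tcp_rot: [-0.0, 0.242, 0.97, -0.0]
force: [0.1, -0.7, -0.1]
width: 0.0458
gripper_force: 0.0
```

Request:
drive_tool(
  delta_pos=[
    [0,0,0.015],
    [0,0,0.025],
    [0,0,0.03],
    [0,0,0.035],
    [0,0,0.035],
    [0,0,0.03],
    [0,0,0.02],
    [0,0,0],
    [0,0,0],
  ],
  dr=[
    [0,0,0],
    [0,0,0],
    [0,0,0],
    [0,0,0],
    [0,0,0],
    [0,0,0],
    [0,0,0],
    [0,0,0],
    [0,0,0],
  ],
)

```text
clock: 11.3
tcp_pos: [0.4993, 0.2499, 0.2592]
tcp_rot: [0.001, 0.242, 0.97, 0.001]
force: [0.1, -0.1, -0.3]
width: 0.0461
gripper_force: 0.0
```

Run:
```python
from m import *
st(); p,d,c=snap('wrist','w5'); snap('side','s5')
b=np.load('pics/s5.npz')['p']
cv2.imwrite('pics/c5.png',cv2.resize(np.hstack([p,b]),(800,300))[:,:,::-1])
p,d,W=cloud('w5'); m=(np.hypot(W[...,0]-.499,W[...,1]-.25)<.03)&(abs(W[...,2]-.1145)<.003)&(p.sum(2)<120)
c,s,a=cv2.minAreaRect((W[m][:,:2]*1000).astype(np.float32)); e,V=np.linalg.eigh(np.cov(W[m][:,:2].T));print(m.sum(),c,s,a,np.degrees(np.arctan2(V[1,1],V[0,1])))
```

```text
t 11.3 tcp [0.4993 0.2499 0.2592] xang 151.96 F [ 0.1 -0.1 -0.3] T [-0.01 -0.12  0.01] w 0.0461 gf 0.0 q [ 0.46  0.19  1.71 -0.    1.24 -0.62]
784 (498.5014953613281, 249.4613037109375) (15.191632270812988, 44.93118667602539) 61.78618621826172 152.01555575253235
```

View pics/c5.png

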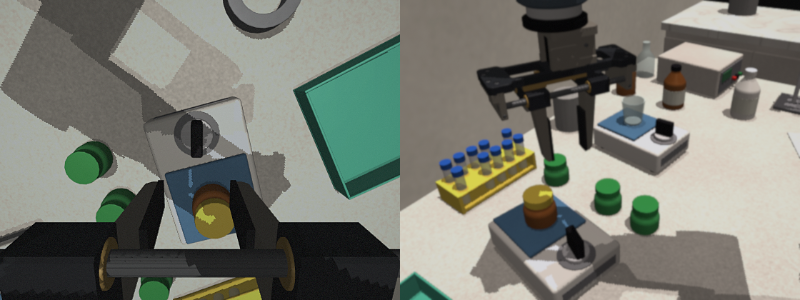

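The bar, at (197,138) in the left half, rests at 152°, which is 60° clockwise of the stop and so the second click. The jar still stands on its plate at (540,207), the spare knob is untouched and the gripper is clear.

```bash
python3 -c "
from workcell import manip
print(manip.hand_in())"
```

```text
the job is handed in; nothing more can be done
None
```

The stirrer carrying the amber jar is set to its second speed: I turned its knob anticlockwise to the end stop, held it about half a second, then turned it clockwise two clicks and let go; the jar still stands on its plate, I never touched the other knob, and the job is handed in.

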